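# Close the potter's damp dish and take off its outer lid

## Robot

A 6-joint arm with a two-finger parallel gripper is mounted at the origin on the work surface. World frame = base frame: x ahead of the robot, y to its left, z up, the work surface at z = 0. Lengths are in m, angles in rad, forces in N, time in s.
With the tool pointing down it reaches from about 0.3 to 0.825 m from the base axis. Payload 5.4 kg.
Tool frame: the origin (TCP) lies between the finger pads; the fingertips stand 22 mm ahead of it and the grasp point (between the pads) lies 3 mm ahead of it; z points along the fingers, y is the line along which they close (so a half turn about z gives the same grasp; the last joint's range is limited). The gripper opens to 92 mm and grips with 3 to 60 N. Pads are 20 mm wide; open, the fingers measure 128 mm over their backs; the gripper's body (75 mm by 189 mm) begins 69 mm behind the grasp point.
Start: joints at [1.041, 0.158, 1.597, -0, 1.386, -0.21], TCP at [0.181, 0.546, 0.199] pointing down, gripper open.
Joint ranges: [-2.91, 2.91], [-0.94, 2.29], [0.18, 2.7], [-1.29, 4.43], [0.17, 2.64], [-3, 3]. Speed limits (rad/s): [2.57, 2.57, 3.14, 3.14, 3.14, 3.14].

## Interface

Orientations are given as a unit quaternion [w, x, y, z].
In Python, from cell import * gives the robot as it stands.
- The arm moves only by the tool servo_tool, never from a script. Its argument "motion" is a list of rows, each an object with "turn": the turn, a rotation vector about the tool's x, y, z in degrees, a list of three; "translation": the shift along the tool's x, y, z in m, a list of three; "claw": the finger opening in m, from 0 to 0.0919. A call has exactly 10 rows; each row is the pose to reach, as a shift and turn from the pose commanded when the call began, along the tool's axes at that moment; what a row does not reach only later rows make up. A row lasts 1/10 s, in which the tool goes at most 50 mm and 8.59 degrees, less where a joint would pass 70% of its speed; a pose out of reach is approached as far as the arm can. A call with a gripper value outside its range is refused whole. The fingers move at their own pace and stop on an object; "squeeze" is the grip in N (left out, the last holds). Time passes only in rows, so rows that repeat a pose let the fingers close, or fill a call up. It gives the time, the measured TCP pose, the force, the opening and the grip force at its end, in the units of the state.
- state(): the state, without advancing time (a new reading comes with each control period).
- camera(name): name is "side" or "top"; returns (picture, depth): 420x560x3 uint8, red, green, blue; 420x560 float32, m along the optical axis (not along the pixel's ray), 0 where there is no reading.
- calibration(name): a dict with "fx", "fy", "cx", "cy" (pixels), "extrinsics" (4x4, takes a point from world to camera coordinates). Camera axes: x right, y down, z forward; pixel columns grow to the right and rows downward; lengths in m; the calibration is good to about 2 mm. A picture is of the moment at which its call begins. calibration takes no time and is no camera call.
- close_job(): hands the job in; it is judged then, once.
The state is a dict: "clock": time; "q": joint angles; "joint_velocities": joint speeds; "effort": joint torques, N m; "ee_pos": TCP position; "tcp_rot": TCP orientation; "force": force on the tool from outside, world axes, zero at the start; "ft_torque": the same for the moment, N m; "gripper_width": finger opening in m; "finger_force": force on a finger pad.
Only numpy, scipy, OpenCV 4.12 (cv2) and the standard library are available. Lean on these libraries where they do the work, as an engineer would, in place of code of your own. Each camera call takes 0.05 s, during which the arm holds its last target. There are 200 camera calls.

## Task

First slide the open terracotta damp dish across the bench, without lifting it, until it stands wholly on the round cork mat. Then pick up the nested pair of lids together by the inner lid's yellow knob, lower both (still nested, not dropped) onto the dish until the inner lid is seated in its mouth, and let go of the knob. Last, grip the blue outer lid by its two fins, lift it off alone so that the inner lid stays seated undisturbed, and finish while still holding the outer lid level above the dish, about 10 cm higher than it sat; leave the dish on the mat and the other things on the bench where they are.

Things in the scene. Friction and masses are not known exactly. Their poses are not given: they have to be found in the camera images.
- dish_centre (a point): (All sizes in mm.) Centre of the loose round open terracotta dish, on its axis, 23 above the bench (half-way up); z up. 120 outside diameter, 46 high, upright wall 7 thick (bore 106), floor 8 thick with a clay medallion (44 across, 5 thick) fixed in its middle. It starts left or right of the mat. Its wall can be pinched from above, one finger inside.
- mat_centre (a point): Thin cork mat, a disc of 156 diameter fixed flush on the bench (under 1 thick, no step). Point: its centre, at bench height.
- stand_top (a point): Plywood disc, 160 diameter, 12 thick, fixed on the bench, on which the nested lids lie at the start. Point: centre of its top.
- inner_knob (a point): Grip point of the inner lid's yellow square knob (24 x 24, sides along x and y), on the lid's axis, 12 below the knob's top and 36 above the underside of the lid's disc; z up. Seated, it lies 59 above dish_centre; on the stand, 46 above stand_top. It can be pinched across x, the fingers passing between the outer lid's fins; lifting it brings the outer lid along.
- cover_fins (a point): Grip point of the outer lid, on its axis midway between its two blue upright fins, 24 above its disc's top face, 10 below the fins' tops; x along the fins, y across, z up. Each fin is 30 long, 6 thick; outer faces 56 apart along y, inner faces 44 apart. Pinch them from outside across y, the knob free between. Nested, it coincides with inner_knob.
- dish: The terracotta dish, about 0.5 kg, slides on the bench at a few N; origin at the centre of its underside.
- inner_lid: Inner lid, loose, about 0.22 kg: white disc 116 diameter, 6 thick; a chamfered plug under it (96 diameter, 10 deep) enters the dish's bore so that the disc rests on the rim. Its knob sticks up through the outer lid's hole. Origin on its axis at the underside of the disc.
- cover: Outer lid, loose, about 0.25 kg: blue disc 138 diameter, 6 thick, with a round hole 40 wide in the middle and a skirt 4 thick that hangs 12 below the disc, outside the inner lid and the dish's rim (about 4 clear all round). It lies on the inner lid's disc. Origin on its axis at the underside of the disc.
- plaster_mould: Bystander, leave alone: two-part white plaster mould, block 100 x 75 x 65; sizes in mm, origin at the centre of its underside.
- glaze_jar: Bystander, leave alone: amber jar with black cap, 64 across, 85 high; sizes in mm, origin at the centre of its underside.
- slip_jar: Bystander, leave alone: red jar with white cap, 60 across, 75 high; sizes in mm, origin at the centre of its underside.
- cup: Bystander, leave alone: white cup, 72 across, 75 high; sizes in mm, origin at the centre of its underside.
- folding_rule: Bystander, leave alone: white and yellow folded rule, 200 x 16 x 8, lying along its x; sizes in mm, origin at the centre of its underside.
- test_tiles: Bystander, leave alone: stack of three 60 mm tiles, 21 high; sizes in mm, origin at the centre of its underside.
Mind the look-alikes: they are no part of the job. Several things have the shape of the dish; the one meant has the colours described above.

How it is judged:
On the way, in this order (a step that is already met when the one before it is completed fails the run):
1. the dish stands wholly on the cork mat (centre within 20 mm of the mat's), slid there (horizontal distance between dish_centre and mat_centre below 0.02 m and height (world z) of dish_centre below 0.027 m and angle between dish_centre's own z axis and vertical below 0.05 rad and linear speed of dish below 0.03 m/s), for 0.2 s.
2. both lids, nested, sit on the dish on the mat, the inner one seated, the knob let go (horizontal distance between dish_centre and mat_centre below 0.02 m and height (world z) of dish_centre below 0.027 m and angle between dish_centre's own z axis and vertical below 0.05 rad and z of inner_knob in the frame of dish_centre between 0.055 and 0.063 m and horizontal distance between inner_knob and dish_centre below 0.008 m and angle between inner_knob's own z axis and vertical below 0.06 rad and distance between cover_fins and inner_knob below 0.012 m and contact force between the fingers and inner_lid below 0.05 N), for 0.2 s.
At the end, for the whole second after the job is handed in: Outer lid gripped (over 1 N), still, level (0.15 rad), 70 mm or more above where it sat, within 60 mm of the dish's axis; inner lid seated in the dish (height 4 mm, centre 8 mm, tilt 0.06 rad), untouched; dish on the bench, centre within 20 mm of the mat's (horizontal distance between dish_centre and mat_centre below 0.02 m and height (world z) of dish_centre below 0.027 m and angle between dish_centre's own z axis and vertical below 0.05 rad and z of inner_knob in the frame of dish_centre between 0.055 and 0.063 m and horizontal distance between inner_knob and dish_centre below 0.008 m and angle between inner_knob's own z axis and vertical below 0.06 rad and z of cover_fins in the frame of dish_centre above 0.129 m and horizontal distance between cover_fins and dish_centre below 0.06 m and angle between cover_fins's own z axis and vertical below 0.15 rad and contact force between the fingers and cover above 1 N and contact force between each of the fingers, cover and inner_lid below 0.05 N and linear speed of cover below 0.03 m/s); the arm keeps its last pose, push and grip.
It fails at once if the dish is lifted more than 6 mm off the bench or tipped over 0.15 rad (height (world z) of dish_centre above 0.029 m or angle between dish_centre's own z axis and vertical above 0.15 rad).
It fails at once if the outer lid is parted from the inner lid (over 15 mm) while the inner lid is not seated in the dish on the mat (distance between cover_fins and inner_knob above 0.015 m and not (z of inner_knob in the frame of dish_centre between 0.055 and 0.063 m and horizontal distance between inner_knob and dish_centre below 0.008 m and angle between inner_knob's own z axis and vertical below 0.06 rad and horizontal distance between dish_centre and mat_centre below 0.022 m)).
It fails at once if the lids are dropped: free of the fingers more than 15 mm above their seat (height (world z) of inner_knob above 0.097 m and contact force between the fingers and inner_lid below 0.01 N and contact force between the fingers and cover below 0.01 N).
It fails at once if a bystander is moved more than 30 mm (distance of any of plaster_mould, glaze_jar, slip_jar, cup, folding_rule, test_tiles from where it was at the start of the episode above 0.03 m).
It also fails if it takes over 72 s, if anything falls off the work surface, if the arm or the gripper's body presses on something with over 40 N, if the wrist force passes 120 N, or if a joint passes its speed limit or range.

## Working session

There is one attempt and no reset: what is moved stays moved. The work goes in short steps, Python scripts to look and compute and a tool call to move; the robot and the scene stay as the last step left them, time stands still between calls to the robot, and variables do not carry over. Pictures are saved under pics/ and viewed, at most 11 in all, crops included, and the job is handed in when it is done.

Besides the shell and the picture viewer there is one more tool, called after "Call:" in YAML: its name, and indented under it one key for each argument. servo_tool: Moves the arm, as the interface text tells. Its arguments: {"type":"object","properties":{"motion":{"type":"array","items":{"type":"object","properties":{"turn":{"type":"array","items":{"type":"number"}},"translation":{"type":"array","items":{"type":"number"}},"claw":{"type":"number"}}}},"squeeze":{"type":"number"}},"required":["motion"]}

```bash
mkdir -p pics; cat > h.py <<'E'
from cell import *
import numpy as np, cv2
def cloud(n):
    im,d=camera(n);c=calibration(n);E=np.array(c["extrinsics"])
    v,u=np.mgrid[:420,:560]
    P=np.stack([(u-c["cx"])/c["fx"]*d,(v-c["cy"])/c["fy"]*d,d],-1)
    W=(P-E[:3,3])@E[:3,:3]
    return im,d,W
E
python3 - <<'E'
from h import *
a=[]
for n in("top","side"):
    im,d,W=cloud(n);np.savez(n,im=im,d=d,W=W);a.append(im)
    c=calibration(n);E=np.array(c["extrinsics"]);print(n,-E[:3,:3].T@E[:3,3],c["fx"],E[:3,:3].round(2).tolist(),(d>0).mean())
    cv2.imwrite(f"pics/{n}0.png",im[:,:,::-1])
print(state())
E
```

```text
top [0.40636607 0.01145697 1.1133587 ] 420.4808202426142 [[-0.02, -1.0, 0.02], [-0.98, 0.02, -0.18], [0.18, -0.02, -0.98]] 0.9960841836734694
side [-0.25642241 -1.04660979  0.82197686] 504.56884902896206 [[0.78, -0.63, -0.01], [-0.32, -0.38, -0.87], [0.54, 0.68, -0.5]] 0.9894812925170068
{'clock': 0.1, 'q': array([ 1.04091436e+00,  1.58996942e-01,  1.59808180e+00, -5.28090207e-05,
        1.38617828e+00, -2.10059687e-01]), 'joint_velocities': array([ 7.73393315e-04, -1.95116331e-03, -4.80672614e-03,  1.72768986e-03,
        2.55168548e-05,  9.55967561e-04]), 'effort': array([ 5.56648629e-04, -3.86503100e+01, -3.22960496e+01,  7.02112913e-02,
        3.40261578e-02, -4.25051576e-05]), 'ee_pos': array([0.18049455, 0.54532657, 0.19832353]), 'tcp_rot': array([-2.76711868e-04,  1.59225618e-01,  9.87241870e-01, -7.85259852e-04]), 'force': array([-0.05302438, -0.54187266, -0.2332871 ]), 'ft_torque': array([ 0.0124714 , -0.02501328,  0.02854852]), 'finger_force': 0.0, 'gripper_width': 0.09160057798023621}
```

View pics/top0.png

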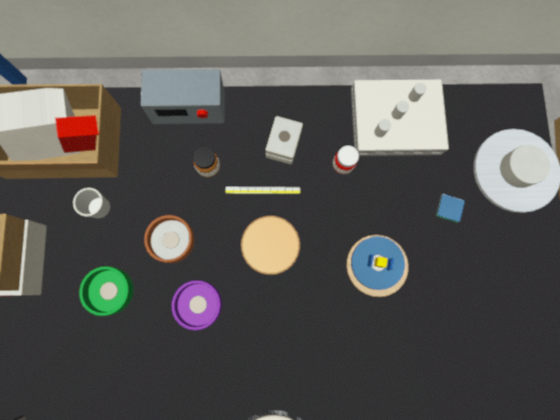

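View pics/side0.png

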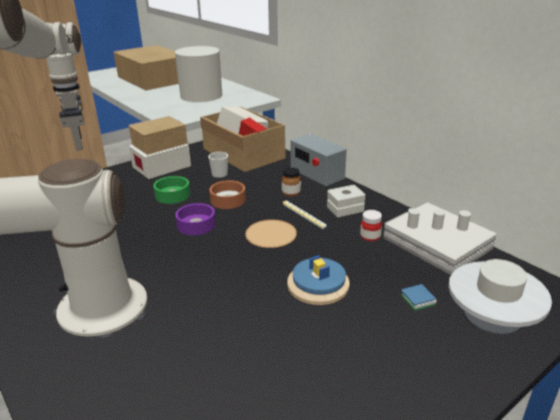

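Top view: terracotta dish at (169,239), mat at (271,245), lids on the stand at (378,265), with the yellow knob at (382,263). The purple and green rings are look-alikes. Next I measure these by depth and colour.

```bash
cat >> h.py <<'E'
def fit(W,m):
    p=W[m]; (c,r)=cv2.minEnclosingCircle((p[:,:2]*1000).astype(np.float32)); 
    A=np.c_[2*p[:,:2],np.ones(len(p))]
    return np.round(c,1),round(r,1),np.median(p[:,2]).round(4),len(p)
def rim(W,cx,cy,R,zlo,zhi):
    near=np.hypot(W[...,0]-cx,W[...,1]-cy)<R
    return near&(W[...,2]>zlo)&(W[...,2]<zhi)
def circ(W,m):
    p=W[m];A=np.c_[2*p[:,:2],np.ones(len(p))];s=np.linalg.lstsq(A,(p[:,:2]**2).sum(1),rcond=None)[0]
    return s[:2].round(4),np.sqrt(s[2]+s[0]**2+s[1]**2).round(4),p[:,2].mean().round(4),len(p)
E
python3 - <<'E'
from h import *
for n in("top","side"):
    z=np.load(n+".npz");im,W=z["im"],z["W"]
    h=cv2.cvtColor(im,cv2.COLOR_RGB2HSV);H,S,V=[h[...,i].astype(int) for i in range(3)]
    seeds=dict(dish=(169,239),mat=(271,245),lid=(378,265)) if n=="top" else dict(dish=(227,194),mat=(271,234),lid=(319,275))
    print(n)
    for k,(u,v) in seeds.items():
        c=W[v,u];print(k,c.round(3),h[v,u])
        if k=="mat":
            m=rim(W,c[0],c[1],.095,-.01,.01)&(V>120)&(S>60);print(fit(W,m))
            e=m&~cv2.erode(m.astype(np.uint8),np.ones((3,3))).astype(bool);print(circ(W,e))
        if k=="dish":
            m=rim(W,c[0],c[1],.085,.040,.052);print(fit(W,m),circ(W,m))
        if k=="lid":
            y=rim(W,c[0],c[1],.08,.03,.12)&(H>20)&(H<35)&(S>150)&(V>150);print("knob",fit(W,y),np.median(W[y],0),W[y].max(0))
            t=y&(W[...,2]>W[y][:,2].max()-.006);print("ktop",W[t].mean(0),(W[t].min(0)+W[t].max(0))/2,t.sum())
            b=rim(W,c[0],c[1],.1,.03,.05)&(H>95)&(H<125)&(S>120);print("cover",fit(W,b));e=b&~cv2.erode(b.astype(np.uint8),np.ones((3,3))).astype(bool)
            q=np.hypot(*(W[...,:2]-np.r_[c[:2]]).transpose(2,0,1))>.055;print(circ(W,e&q))
            st=rim(W,c[0],c[1],.1,.006,.018);print("stand",fit(W,st))
E
```

```text
top
dish [0.546 0.259 0.015] [ 22  27 211]
(array([544.5, 256.6]), 60.2, np.float64(0.0458), 421) (array([0.5449, 0.2558]), np.float64(0.0563), np.float64(0.0458), 421)
mat [ 0.527 -0.007  0.001] [ 19  95 234]
(array([528.7,  -4.3]), 79.0, np.float64(0.0014), 2740)
(array([ 0.5272, -0.0036]), np.float64(0.0712), np.float64(0.0011), 304)
lid [ 0.465 -0.27   0.071] [ 28 255 212]
knob (array([ 472.9, -279.4]), 13.8, np.float64(0.0705), 101) [ 0.47216305 -0.27744587  0.07045986] [ 0.48457134 -0.26667977  0.07532926]
ktop [ 0.4735301  -0.27995771  0.07144479] [ 0.47333419 -0.27985367  0.07234633] 69
cover (array([ 472.8, -279.3]), 66.3, np.float64(0.035), 1670)
(array([ 0.4713, -0.2777]), np.float64(0.0621), np.float64(0.0351), 205)
stand (array([ 464.5, -276.5]), 97.2, np.float64(0.0128), 636)
side
dish [0.56  0.288 0.004] [ 24  18 197]
(array([542.9, 259.2]), 61.2, np.float64(0.0428), 106) (array([0.5417, 0.2562]), np.float64(0.0556), np.float64(0.0431), 106)
mat [ 0.524 -0.008 -0.002] [ 17  91 215]
(array([5.287e+02, 1.000e-01]), 84.9, np.float64(-0.0013), 1145)
(array([ 0.5276, -0.0019]), np.float64(0.0768), np.float64(-0.0016), 164)
lid [ 0.453 -0.3    0.046] [98 11 94]
knob (array([ 467.7, -281.2]), 12.5, np.float64(0.0644), 42) [ 0.46184163 -0.28495092  0.06442002] [ 0.47521988 -0.26991155  0.06895916]
ktop [ 0.465438   -0.28466624  0.06603276] [ 0.46685255 -0.28123747  0.06598268] 28
cover (array([ 480.3, -282.8]), 36.8, np.float64(0.042), 75)
(array([ 0.1476, -0.0771]), np.float64(0.4138), np.float64(0.0319), 1)
stand (array([ 463.3, -284.4]), 80.5, np.float64(0.0101), 579)
```

Call:
servo_tool:
  motion:
    - {"translation": [-0.045, -0.021, 0], "turn": [0, 0, -2], "claw": 0.0919}
    - {"translation": [-0.09, -0.042, 0], "turn": [0, 0, -4], "claw": 0.08}
    - {"translation": [-0.135, -0.064, 0], "turn": [0, 0, -6], "claw": 0.06}
    - {"translation": [-0.18, -0.085, 0], "turn": [0, 0, -8], "claw": 0.04}
    - {"translation": [-0.225, -0.106, 0.01], "turn": [0, 0, -10], "claw": 0.04}
    - {"translation": [-0.27, -0.128, 0.02], "turn": [0, 0, -12], "claw": 0.04}
    - {"translation": [-0.315, -0.149, 0.03], "turn": [0, 0, -14], "claw": 0.04}
    - {"translation": [-0.36, -0.17, 0.04], "turn": [0, 0, -16], "claw": 0.04}
    - {"translation": [-0.405, -0.192, 0.05], "turn": [0, 0, -17.5], "claw": 0.04}
    - {"translation": [-0.4535, -0.2138, 0.06], "turn": [0, 0, -18.3], "claw": 0.04}
  squeeze: 25

```text
clock: 1.1
ee_pos: [0.5388, 0.204, 0.1398]
tcp_rot: [-0.0, -0.0, 1.0, -0.0]
force: [0.5, 0.8, -0.0]
gripper_width: 0.04
finger_force: 0.0
```

```bash
python3 - <<'E'
from h import *
z=np.load("top.npz");im=z["im"]
cv2.imwrite("pics/lid.png",cv2.resize(im[225:305,335:420],None,fx=7,fy=7,interpolation=cv2.INTER_CUBIC)[:,:,::-1])
s=state();print(s["clock"],s["ee_pos"],s["tcp_rot"],s["gripper_width"])
E
```

```text
1.1 [0.53884612 0.20402725 0.13983001] [-4.82929619e-04 -9.05426136e-05  9.99999879e-01 -1.61808123e-05] 0.03995721439411488
```

View pics/lid.png

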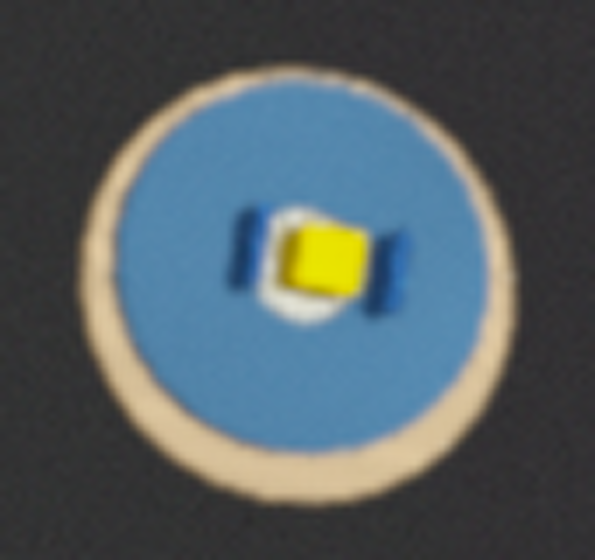

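Call:
servo_tool:
  motion:
    - {"translation": [0, 0, 0.01], "turn": [0, 0, 0], "claw": 0.04}
    - {"translation": [0, 0, 0.02], "turn": [0, 0, 0], "claw": 0.04}
    - {"translation": [0, 0, 0.03], "turn": [0, 0, 0], "claw": 0.04}
    - {"translation": [0, 0, 0.04], "turn": [0, 0, 0], "claw": 0.04}
    - {"translation": [0, 0, 0.05], "turn": [0, 0, 0], "claw": 0.04}
    - {"translation": [0, 0, 0.06], "turn": [0, 0, 0], "claw": 0.04}
    - {"translation": [0, 0, 0.065], "turn": [0, 0, 0], "claw": 0.04}
    - {"translation": [0, 0, 0.065], "turn": [0, 0, 0], "claw": 0.04}
    - {"translation": [0, 0, 0.065], "turn": [0, 0, 0], "claw": 0.04}
    - {"translation": [0, 0, 0.065], "turn": [0, 0, 0], "claw": 0.04}

```text
clock: 2.1
ee_pos: [0.5387, 0.2058, 0.0764]
tcp_rot: [0.001, 0.0, 1.0, 0.0]
force: [-0.1, -0.3, -0.1]
gripper_width: 0.0404
finger_force: 0.0
```

```bash
python3 - <<'E'
from h import *
z=np.load("top.npz");im,W=z["im"],z["W"]
h=cv2.cvtColor(im,cv2.COLOR_RGB2HSV);H,S,V=[h[...,i].astype(int) for i in range(3)]
c=calibration("top");E=np.array(c["extrinsics"])
cam=-E[:3,:3].T@E[:3,3]
def ray(uv,zz):
    d=E[:3,:3].T@np.array([(uv[0]-c["cx"])/c["fx"],(uv[1]-c["cy"])/c["fy"],1]);return cam+d*(zz-cam[2])/d[2]
reg=np.zeros(H.shape,bool);reg[225:305,335:420]=1
for nm,m,zz in(("knobtop",reg&(H>24)&(H<34)&(S>150)&(V>185),.070),("fins",reg&(H>95)&(H<125)&(V<150)&(S>100),.065),("cover",reg&(H>95)&(H<125)&(S>60),.036)):
    ctr,_=cv2.findContours(m.astype(np.uint8),0,2)
    for k in ctr:
        if len(k)<5 or cv2.contourArea(k)<8: continue
        P=np.array([ray(p[0],zz)[:2] for p in k],np.float32)*1000
        print(nm,cv2.contourArea(k),cv2.minAreaRect(P),P.mean(0),cv2.minEnclosingCircle(P))
print(V[reg&(H>20)&(H<34)&(S>150)].tolist()[:60])
s=state();print(s["clock"],s["ee_pos"],s["gripper_width"])
E
```

```text
knobtop 68.0 ((473.38177490234375, -279.6761474609375), (22.457881927490234, 22.416133880615234), 85.9972152709961) [ 473.722   -279.87793] ((472.13531494140625, -279.608642578125), 13.770279884338379)
fins 25.0 ((467.3870849609375, -298.25592041015625), (10.158533096313477, 31.262529373168945), 79.52489471435547) [ 464.18268 -298.5812 ] ((467.16217041015625, -299.47247314453125), 15.9739351272583)
fins 28.5 ((478.00262451171875, -250.13699340820312), (8.109384536743164, 30.498628616333008), 78.33284759521484) [ 475.9879  -249.83067] ((478.03887939453125, -249.9615936279297), 15.2537260055542)
cover 2087.0 ((473.8284606933594, -278.955810546875), (131.67391967773438, 131.1009979248047), 86.85706329345703) [ 476.54166 -280.17004] ((473.17669677734375, -279.0649108886719), 67.76396179199219)
[224, 224, 220, 212, 179, 219, 230, 232, 231, 230, 225, 220, 216, 153, 177, 219, 232, 233, 233, 233, 232, 232, 231, 220, 159, 154, 180, 221, 231, 233, 233, 233, 233, 233, 232, 219, 157, 157, 188, 222, 232, 232, 233, 233, 232, 233, 231, 216, 155, 165, 200, 225, 232, 232, 233, 233, 232, 233, 230, 212]
2.1 [0.53865202 0.20583318 0.07635816] 0.040366835337998085
```

Call:
servo_tool:
  motion:
    - {"translation": [-0.005, -0.005, 0.005], "turn": [0, 0, 0], "claw": 0.04}
    - {"translation": [-0.005, -0.005, 0.014], "turn": [0, 0, 0], "claw": 0.04}
    - {"translation": [-0.005, -0.005, 0.022], "turn": [0, 0, 0], "claw": 0.04}
    - {"translation": [-0.005, -0.005, 0.029], "turn": [0, 0, 0], "claw": 0.04}
    - {"translation": [-0.005, -0.005, 0.034], "turn": [0, 0, 0], "claw": 0.04}
    - {"translation": [-0.005, -0.005, 0.034], "turn": [0, 0, 0], "claw": 0.03}
    - {"translation": [-0.005, -0.005, 0.034], "turn": [0, 0, 0], "claw": 0.02}
    - {"translation": [-0.005, -0.005, 0.034], "turn": [0, 0, 0], "claw": 0.01}
    - {"translation": [-0.005, -0.005, 0.034], "turn": [0, 0, 0], "claw": 0.0}
    - {"translation": [-0.005, -0.005, 0.034], "turn": [0, 0, 0], "claw": 0.0}
  squeeze: 12

```text
clock: 3.1
ee_pos: [0.5434, 0.2008, 0.0421]
tcp_rot: [0.0, 0.0, 1.0, 0.0]
force: [-0.6, 0.5, -0.2]
gripper_width: 0.0024
finger_force: 0.0
```

```bash
python3 - <<'E'
from h import *
im,d,W=cloud("top");im2,_,W2=cloud("side")
a=cv2.resize(im[170:320,110:310],None,fx=2,fy=2);b=cv2.resize(im2[130:280,150:350],None,fx=2,fy=2)
cv2.imwrite("pics/p1.png",np.hstack([a,b])[:,:,::-1])
m=rim(W,.544,.257,.085,.040,.052);print(fit(W,m),circ(W,m));s=state();print(s["gripper_width"],s["ee_pos"])
E
```

```text
(array([508.3, 271.1]), 42.2, np.float64(0.0454), 111) (array([0.5383, 0.2584]), np.float64(0.0501), np.float64(0.0456), 111)
0.0006355941146163649 [0.54327051 0.2007872  0.04192391]
```

View pics/p1.png

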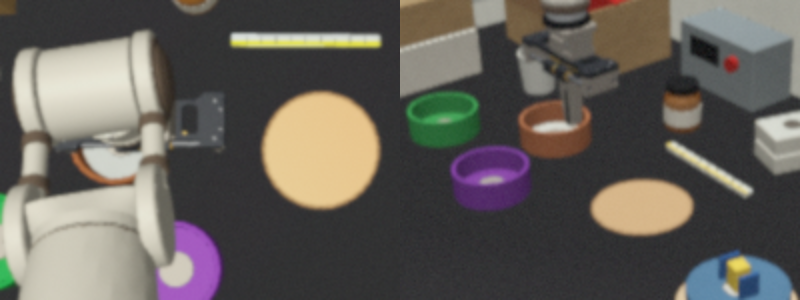

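```bash
python3 - <<'E'
from h import *
z=np.load("side.npz")
im,d,W=cloud("side")
for a,w in((z["im"],z["W"]),(im,W)):
    h=cv2.cvtColor(a,cv2.COLOR_RGB2HSV)
    m=(h[...,0]<14)&(h[...,1]>90)&rim(w,.544,.24,.12,.005,.06)
    ys,xs=np.nonzero(m);print(xs.min(),xs.max(),ys.min(),ys.max(),m.sum(),fit(w,m))
c=calibration("side");E=np.array(c["extrinsics"])
s=state();p=s["ee_pos"]
for q in(p,p-[0,0,.022],[.544,.2005,.046],[.544,.197,.046],[.544,.204,.046],[.544,.257,.046]):
    k=E[:3,:3]@q+E[:3,3];print(np.round([c["fx"]*k[0]/k[2]+c["cx"],c["fy"]*k[1]/k[2]+c["cy"]],1))
cv2.imwrite("pics/p2.png",cv2.resize(im[120:220,190:300],None,fx=6,fy=6,interpolation=cv2.INTER_CUBIC)[:,:,::-1])
E
```

```text
210 245 181 207 678 (array([544.5, 255.2]), 66.3, np.float64(0.0282), 678)
210 245 181 207 591 (array([543.5, 253.6]), 64.9, np.float64(0.0284), 591)
[236.5 194.9]
[236.9 200.7]
[236.7 193.7]
[237.3 194.1]
[236.1 193.3]
[227.2 187.7]
```

View pics/p2.png

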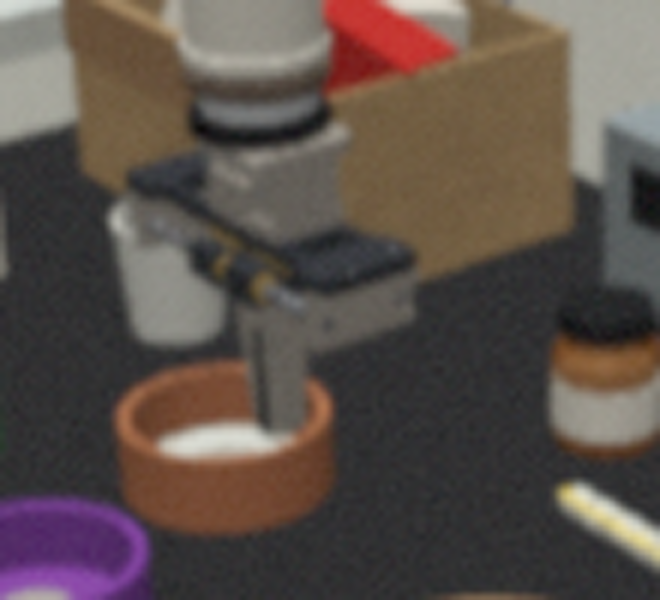

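The side crop shows the closed fingers just inside the near rim, and the dish has not moved. I'll check where the fingers really are from the side depth.

```bash
python3 - <<'E'
from h import *
im,d,W=cloud("side")
for r in range(168,200,2):
    print(r,[(c,W[r,c].round(3).tolist()) for c in (233,237,240)],im[r,237].tolist())
E
```

```text
168 [(233, [0.516, 0.169, 0.159]), (237, [0.53, 0.168, 0.155]), (240, [0.512, 0.123, 0.176])] [84, 85, 86]
170 [(233, [0.515, 0.168, 0.153]), (237, [0.519, 0.152, 0.157]), (240, [0.541, 0.167, 0.145])] [100, 101, 103]
172 [(233, [0.531, 0.194, 0.131]), (237, [0.529, 0.168, 0.141]), (240, [0.516, 0.13, 0.159])] [94, 90, 86]
174 [(233, [0.53, 0.193, 0.125]), (237, [0.54, 0.185, 0.125]), (240, [0.552, 0.186, 0.121])] [98, 94, 87]
176 [(233, [0.533, 0.198, 0.115]), (237, [0.539, 0.185, 0.118]), (240, [0.553, 0.188, 0.112])] [95, 92, 85]
178 [(233, [0.532, 0.197, 0.109]), (237, [0.534, 0.178, 0.115]), (240, [0.547, 0.18, 0.11])] [98, 94, 88]
180 [(233, [0.534, 0.202, 0.099]), (237, [0.539, 0.186, 0.104]), (240, [0.549, 0.183, 0.101])] [96, 93, 85]
182 [(233, [0.528, 0.193, 0.097]), (237, [0.54, 0.188, 0.095]), (240, [0.548, 0.183, 0.095])] [99, 96, 91]
184 [(233, [0.534, 0.203, 0.084]), (237, [0.537, 0.184, 0.091]), (240, [0.548, 0.184, 0.087])] [97, 93, 88]
186 [(233, [0.529, 0.197, 0.081]), (237, [0.536, 0.183, 0.084]), (240, [0.547, 0.183, 0.08])] [97, 94, 87]
188 [(233, [0.532, 0.201, 0.071]), (237, [0.534, 0.182, 0.078]), (240, [0.549, 0.187, 0.071])] [97, 92, 87]
190 [(233, [0.532, 0.203, 0.063]), (237, [0.536, 0.184, 0.069]), (240, [0.547, 0.184, 0.065])] [98, 95, 90]
192 [(233, [0.532, 0.203, 0.055]), (237, [0.54, 0.192, 0.057]), (240, [0.562, 0.207, 0.044])] [149, 141, 131]
194 [(233, [0.577, 0.276, 0.003]), (237, [0.548, 0.205, 0.042]), (240, [0.557, 0.2, 0.041])] [163, 129, 108]
196 [(233, [0.529, 0.2, 0.043]), (237, [0.543, 0.198, 0.039]), (240, [0.556, 0.2, 0.033])] [116, 75, 54]
198 [(233, [0.529, 0.202, 0.035]), (237, [0.544, 0.2, 0.03]), (240, [0.556, 0.201, 0.026])] [110, 66, 46]
```

```bash
python3 - <<'E'
from h import *
z=np.load("side.npz");W=z["W"];im=z["im"]
m=(np.hypot(W[...,0]-.181,W[...,1]-.546)<.09)&(W[...,2]>.1)&(W[...,2]<.33)
ys,xs=np.nonzero(m)
for r in range(ys.min(),ys.max()+1,3):
    k=ys==r
    if k.any(): print(r,xs[k].min(),xs[k].max(),np.median(W[r,xs[k]],0).round(3))
c=calibration("side");E=np.array(c["extrinsics"])
for q in([.181,.546,.177],[.195,.6,.177],[.167,.492,.177]):
    k=E[:3,:3]@q+E[:3,3];print(np.round([c["fx"]*k[0]/k[2]+c["cx"],c["fy"]*k[1]/k[2]+c["cy"]],1))
s=state();print(s["ee_pos"],s["q"],s["force"])
im,d,W=cloud("side")
r=rim(W,.54,.19,.03,.047,.2);print(W[r][:,2].min(), np.sort(W[r][:,2])[:20])
E
```

```text
101 78 80 [0.226 0.608 0.328]
104 79 81 [0.222 0.587 0.324]
107 61 82 [0.217 0.583 0.317]
110 82 82 [0.223 0.581 0.305]
116 77 77 [0.169 0.457 0.33 ]
119 74 83 [0.165 0.46  0.321]
122 62 83 [0.156 0.462 0.313]
125 70 77 [0.153 0.464 0.304]
128 70 79 [0.162 0.481 0.287]
131 71 80 [0.161 0.483 0.278]
134 72 80 [0.161 0.485 0.268]
137 73 81 [0.161 0.485 0.258]
140 74 80 [0.161 0.486 0.248]
143 74 81 [0.159 0.486 0.238]
146 75 81 [0.161 0.49  0.228]
149 76 82 [0.161 0.486 0.217]
[ 81.3 153.6]
[ 79.7 147.6]
[ 83. 160.]
[0.54316598 0.20077444 0.04180799] [ 1.45501555e-01  3.39315353e-01  1.71238126e+00 -3.61458084e-08
  1.08975475e+00 -1.42486732e+00] [ 0.03010531 -0.37960442  0.33318575]
0.04718921843429569 [0.04718922 0.0473105  0.05306322 0.05306366 0.05544972 0.05666907
 0.05683251 0.05748021 0.05753188 0.058124   0.05821343 0.05847248
 0.05878612 0.05968797 0.05999193 0.06194961 0.06221376 0.0629408
 0.06459313 0.06471038]
```

Depth shows the fingertips at z≈0.052, about 32 mm higher than the reported TCP implies; the start picture shows the same offset (tip 0.212 against 0.177). x and y agree. So I reopen, go about 30 mm lower while watching the force, and pinch.

Call:
servo_tool:
  motion:
    - {"translation": [0, 0, -0.006], "turn": [0, 0, 0], "claw": 0.04}
    - {"translation": [0, 0, -0.006], "turn": [0, 0, 0], "claw": 0.04}
    - {"translation": [0, 0, -0.006], "turn": [0, 0, 0], "claw": 0.04}
    - {"translation": [0, 0, -0.006], "turn": [0, 0, 0], "claw": 0.04}
    - {"translation": [0, 0, 0.0], "turn": [0, 0, 0], "claw": 0.04}
    - {"translation": [0, 0, 0.005], "turn": [0, 0, 0], "claw": 0.04}
    - {"translation": [0, 0, 0.01], "turn": [0, 0, 0], "claw": 0.04}
    - {"translation": [0, 0, 0.015], "turn": [0, 0, 0], "claw": 0.04}
    - {"translation": [0, 0, 0.018], "turn": [0, 0, 0], "claw": 0.04}
    - {"translation": [0, 0, 0.018], "turn": [0, 0, 0], "claw": 0.04}

```text
clock: 4.35
ee_pos: [0.5426, 0.2007, 0.023]
tcp_rot: [-0.001, 0.0, 1.0, -0.0]
force: [-0.3, 0.1, 0.2]
gripper_width: 0.0402
finger_force: 0.0
```

Call:
servo_tool:
  motion:
    - {"translation": [0, 0, 0.004], "turn": [0, 0, 0], "claw": 0.04}
    - {"translation": [0, 0, 0.008], "turn": [0, 0, 0], "claw": 0.04}
    - {"translation": [0, 0, 0.01], "turn": [0, 0, 0], "claw": 0.04}
    - {"translation": [0, 0, 0.01], "turn": [0, 0, 0], "claw": 0.03}
    - {"translation": [0, 0, 0.01], "turn": [0, 0, 0], "claw": 0.02}
    - {"translation": [0, 0, 0.01], "turn": [0, 0, 0], "claw": 0.01}
    - {"translation": [0, 0, 0.01], "turn": [0, 0, 0], "claw": 0.0}
    - {"translation": [0, 0, 0.01], "turn": [0, 0, 0], "claw": 0.0}
    - {"translation": [0, 0, 0.01], "turn": [0, 0, 0], "claw": 0.0}
    - {"translation": [0, 0, 0.01], "turn": [0, 0, 0], "claw": 0.0}
  squeeze: 12

```text
clock: 5.35
ee_pos: [0.543, 0.2012, 0.0139]
tcp_rot: [-0.0, 0.0, 1.0, 0.0]
force: [-1.1, 3.4, 2.3]
gripper_width: 0.0083
finger_force: 11.9
```

Call:
servo_tool:
  motion:
    - {"translation": [0.001, -0.006, 0], "turn": [0, 0, 0], "claw": 0}
    - {"translation": [0.002, -0.018, 0], "turn": [0, 0, 0], "claw": 0}
    - {"translation": [0.003, -0.032, 0], "turn": [0, 0, 0], "claw": 0}
    - {"translation": [0.004, -0.046, 0], "turn": [0, 0, 0], "claw": 0}
    - {"translation": [0.005, -0.06, 0], "turn": [0, 0, 0], "claw": 0}
    - {"translation": [0.006, -0.074, 0], "turn": [0, 0, 0], "claw": 0}
    - {"translation": [0.007, -0.088, 0], "turn": [0, 0, 0], "claw": 0}
    - {"translation": [0.008, -0.102, 0], "turn": [0, 0, 0], "claw": 0}
    - {"translation": [0.008, -0.116, 0], "turn": [0, 0, 0], "claw": 0}
    - {"translation": [0.008, -0.13, 0], "turn": [0, 0, 0], "claw": 0}

```text
clock: 6.35
ee_pos: [0.5349, 0.0698, 0.0139]
tcp_rot: [-0.0, 0.0, 1.0, 0.0]
force: [-0.0, 5.5, 3.3]
gripper_width: 0.0078
finger_force: 11.7
```

Call:
servo_tool:
  motion:
    - {"translation": [0.001, -0.014, 0], "turn": [0, 0, 0], "claw": 0}
    - {"translation": [0.002, -0.028, 0], "turn": [0, 0, 0], "claw": 0}
    - {"translation": [0.003, -0.042, 0], "turn": [0, 0, 0], "claw": 0}
    - {"translation": [0.004, -0.056, 0], "turn": [0, 0, 0], "claw": 0}
    - {"translation": [0.005, -0.07, 0], "turn": [0, 0, 0], "claw": 0}
    - {"translation": [0.006, -0.084, 0], "turn": [0, 0, 0], "claw": 0}
    - {"translation": [0.007, -0.098, 0], "turn": [0, 0, 0], "claw": 0}
    - {"translation": [0.008, -0.112, 0], "turn": [0, 0, 0], "claw": 0}
    - {"translation": [0.008, -0.124, 0], "turn": [0, 0, 0], "claw": 0}
    - {"translation": [0.008, -0.13, 0], "turn": [0, 0, 0], "claw": 0}

```text
clock: 7.35
ee_pos: [0.5264, -0.0602, 0.0138]
tcp_rot: [-0.0, 0.001, 1.0, 0.0]
force: [0.1, 6.8, 4.9]
gripper_width: 0.0083
finger_force: 11.7
```

```bash
python3 - <<'E'
from h import *
s=state();print(s["clock"],s["ee_pos"],s["force"],s["gripper_width"],s["finger_force"])
im,d,W=cloud("side");im2,_,W2=cloud("top")
for w in(W,W2):
    m=rim(w,.528,-.003,.09,.040,.05);print(fit(w,m),circ(w,m))
cv2.imwrite("pics/p3.png",np.hstack([im2[140:380,150:400],im[120:360,160:410]])[:,:,::-1])
E
```

```text
7.35 [ 0.52641178 -0.06016128  0.01382838] [0.05683722 6.76153848 4.85625482] 0.008259538962055644 11.697596096782945
(array([527. , -13.9]), 70.5, np.float64(0.0434), 178) (array([ 0.5289, -0.0103]), np.float64(0.058), np.float64(0.0436), 178)
(array([530.3,  -7.5]), 59.5, np.float64(0.0464), 153) (array([ 0.5306, -0.0078]), np.float64(0.0564), np.float64(0.0462), 153)
```

View pics/p3.png

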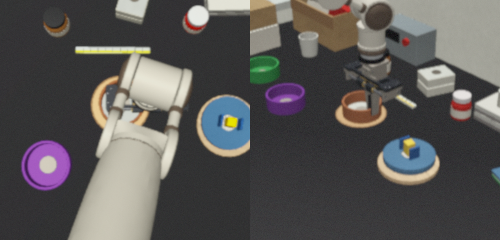

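Dish now stands on the mat, fitted centre about (0.529,-0.007) against the mat's (0.528,-0.003). Next: release, rise, and go over the knob.

Call:
servo_tool:
  motion:
    - {"translation": [0, 0, 0], "turn": [0, 0, 0], "claw": 0.01}
    - {"translation": [0, 0, 0], "turn": [0, 0, 0], "claw": 0.03}
    - {"translation": [0, 0, 0], "turn": [0, 0, 0], "claw": 0.036}
    - {"translation": [0, 0, 0], "turn": [0, 0, 0], "claw": 0.036}
    - {"translation": [0, 0, -0.01], "turn": [0, 0, 0], "claw": 0.036}
    - {"translation": [0, 0, -0.03], "turn": [0, 0, 0], "claw": 0.036}
    - {"translation": [0, 0, -0.06], "turn": [0, 0, 0], "claw": 0.036}
    - {"translation": [0, 0, -0.09], "turn": [0, 0, 0], "claw": 0.036}
    - {"translation": [0, 0, -0.12], "turn": [0, 0, 0], "claw": 0.06}
    - {"translation": [0, 0, -0.12], "turn": [0, 0, 0], "claw": 0.08}

```text
clock: 8.45
ee_pos: [0.5304, -0.0603, 0.1394]
tcp_rot: [0.005, 0.0, 1.0, -0.002]
force: [1.5, 0.5, 0.2]
gripper_width: 0.0502
finger_force: 0.0
```

Call:
servo_tool:
  motion:
    - {"translation": [0.005, -0.022, 0], "turn": [0, 0, 8], "claw": 0.09}
    - {"translation": [0.011, -0.044, 0], "turn": [0, 0, 16], "claw": 0.09}
    - {"translation": [0.016, -0.066, 0], "turn": [0, 0, 24], "claw": 0.09}
    - {"translation": [0.021, -0.088, 0], "turn": [0, 0, 32], "claw": 0.09}
    - {"translation": [0.027, -0.11, 0], "turn": [0, 0, 40], "claw": 0.09}
    - {"translation": [0.032, -0.132, 0], "turn": [0, 0, 48], "claw": 0.09}
    - {"translation": [0.037, -0.154, 0], "turn": [0, 0, 56], "claw": 0.09}
    - {"translation": [0.043, -0.176, 0], "turn": [0, 0, 64], "claw": 0.09}
    - {"translation": [0.048, -0.198, 0], "turn": [0, 0, 72], "claw": 0.09}
    - {"translation": [0.0534, -0.2188, 0], "turn": [0, 0, 80], "claw": 0.09}

```text
clock: 9.45
ee_pos: [0.4729, -0.2786, 0.1332]
tcp_rot: [-0.001, 0.645, 0.764, -0.0]
force: [-0.2, 0.4, -0.3]
gripper_width: 0.0902
finger_force: 0.0
```

Call:
servo_tool:
  motion:
    - {"translation": [0, 0, 0], "turn": [0, 0, 7], "claw": 0.09}
    - {"translation": [0, 0, 0], "turn": [0, 0, 14], "claw": 0.09}
    - {"translation": [0, 0, 0], "turn": [0, 0, 20], "claw": 0.09}
    - {"translation": [0, 0, 0], "turn": [0, 0, 20], "claw": 0.09}
    - {"translation": [0, 0, 0.01], "turn": [0, 0, 20], "claw": 0.09}
    - {"translation": [0, 0, 0.02], "turn": [0, 0, 20], "claw": 0.09}
    - {"translation": [0, 0, 0.03], "turn": [0, 0, 20], "claw": 0.09}
    - {"translation": [0, 0, 0.035], "turn": [0, 0, 20], "claw": 0.09}
    - {"translation": [0, 0, 0.035], "turn": [0, 0, 20], "claw": 0.09}
    - {"translation": [0, 0, 0.035], "turn": [0, 0, 20], "claw": 0.09}

```text
clock: 10.45
ee_pos: [0.4736, -0.278, 0.0987]
tcp_rot: [-0.0, 0.766, 0.643, -0.0]
force: [0.5, 0.0, 0.5]
gripper_width: 0.0903
finger_force: 0.0
```

```bash
python3 - <<'E'
from h import *
s=state();print(s["clock"],s["ee_pos"],s["tcp_rot"],s["force"],s["gripper_width"])
im,d,W=cloud("side");im2,_,W2=cloud("top")
for w in(W,W2):
    m=rim(w,.528,-.003,.09,.040,.05);print(fit(w,m),circ(w,m))
cv2.imwrite("pics/p4.png",cv2.resize(im[140:320,230:400],None,fx=4.4,fy=3.3)[:,:,::-1])
cv2.imwrite("pics/p4.png",cv2.resize(im[170:320,230:400],None,fx=4,fy=4)[:,:,::-1])
r=rim(W,.473,-.279,.09,.085,.16);print("tipz",np.sort(W[r][:,2])[:30:3].round(4))
E
```

```text
10.45 [ 0.47356319 -0.27802909  0.0986786 ] [-4.51598009e-05  7.66095854e-01  6.42726334e-01 -1.66219095e-05] [0.45038337 0.04122711 0.45690908] 0.0903228058930796
(array([527.3,  -7.6]), 63.6, np.float64(0.0432), 168) (array([ 0.5274, -0.0081]), np.float64(0.0563), np.float64(0.0433), 168)
(array([530.5,  -7.6]), 59.7, np.float64(0.0462), 364) (array([ 0.5303, -0.0077]), np.float64(0.0563), np.float64(0.046), 364)
tipz [0.11   0.1125 0.1147 0.1149 0.1153 0.1161 0.1164 0.1169 0.1179 0.119 ]
```

View pics/p4.png

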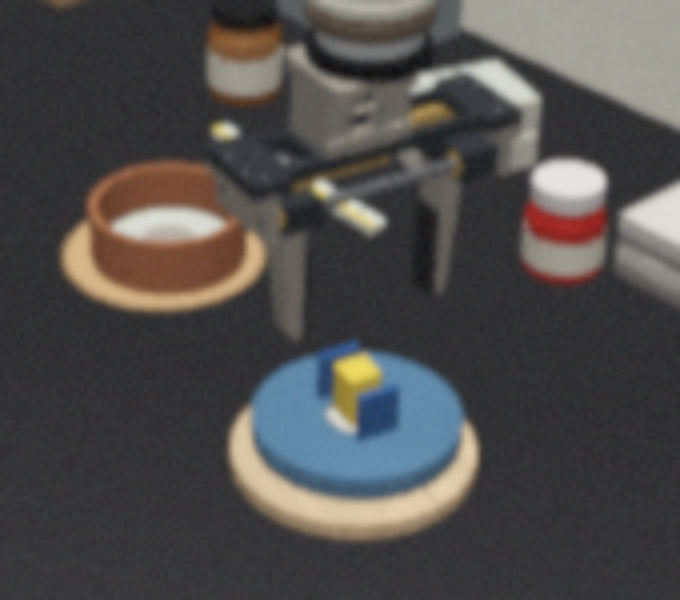

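Call:
servo_tool:
  motion:
    - {"translation": [0, 0, 0.008], "turn": [0, 0, 0], "claw": 0.08}
    - {"translation": [0, 0, 0.016], "turn": [0, 0, 0], "claw": 0.07}
    - {"translation": [0, 0, 0.024], "turn": [0, 0, 0], "claw": 0.06}
    - {"translation": [0, 0, 0.032], "turn": [0, 0, 0], "claw": 0.06}
    - {"translation": [0, 0, 0.04], "turn": [0, 0, 0], "claw": 0.06}
    - {"translation": [0, 0, 0.048], "turn": [0, 0, 0], "claw": 0.06}
    - {"translation": [0, 0, 0.056], "turn": [0, 0, 0], "claw": 0.06}
    - {"translation": [0, 0, 0.062], "turn": [0, 0, 0], "claw": 0.06}
    - {"translation": [0, 0, 0.067], "turn": [0, 0, 0], "claw": 0.06}
    - {"translation": [0, 0, 0.067], "turn": [0, 0, 0], "claw": 0.06}

```text
clock: 11.55
ee_pos: [0.4731, -0.2776, 0.0309]
tcp_rot: [-0.001, 0.766, 0.643, -0.0]
force: [0.6, -0.2, -0.6]
gripper_width: 0.0597
finger_force: 0.0
```

Call:
servo_tool:
  motion:
    - {"translation": [0, 0, 0], "turn": [0, 0, 0], "claw": 0.045}
    - {"translation": [0, 0, 0], "turn": [0, 0, 0], "claw": 0.035}
    - {"translation": [0, 0, 0], "turn": [0, 0, 0], "claw": 0.03}
    - {"translation": [0, 0, 0], "turn": [0, 0, 0], "claw": 0.025}
    - {"translation": [0, 0, 0], "turn": [0, 0, 0], "claw": 0.015}
    - {"translation": [0, 0, 0], "turn": [0, 0, 0], "claw": 0.01}
    - {"translation": [0, 0, 0], "turn": [0, 0, 0], "claw": 0.01}
    - {"translation": [0, 0, 0], "turn": [0, 0, 0], "claw": 0.01}
    - {"translation": [0, 0, 0], "turn": [0, 0, 0], "claw": 0.01}
    - {"translation": [0, 0, 0], "turn": [0, 0, 0], "claw": 0.01}
  squeeze: 28

```text
clock: 12.55
ee_pos: [0.4733, -0.2781, 0.0319]
tcp_rot: [-0.0, 0.766, 0.643, -0.0]
force: [-4.7, 0.5, 5.5]
gripper_width: 0.0241
finger_force: 27.8
```

Call:
servo_tool:
  motion:
    - {"translation": [0, 0, -0.003], "turn": [0, 0, 0], "claw": 0.01}
    - {"translation": [0, 0, -0.008], "turn": [0, 0, 0], "claw": 0.01}
    - {"translation": [0, 0, -0.016], "turn": [0, 0, 0], "claw": 0.01}
    - {"translation": [0, 0, -0.026], "turn": [0, 0, 0], "claw": 0.01}
    - {"translation": [0, 0, -0.038], "turn": [0, 0, 0], "claw": 0.01}
    - {"translation": [0, 0, -0.05], "turn": [0, 0, 0], "claw": 0.01}
    - {"translation": [0, 0, -0.062], "turn": [0, 0, 0], "claw": 0.01}
    - {"translation": [0, 0, -0.074], "turn": [0, 0, 0], "claw": 0.01}
    - {"translation": [0, 0, -0.084], "turn": [0, 0, 0], "claw": 0.01}
    - {"translation": [0, 0, -0.09], "turn": [0, 0, 0], "claw": 0.01}

```text
clock: 13.55
ee_pos: [0.474, -0.2784, 0.1232]
tcp_rot: [0.001, 0.766, 0.643, 0.0]
force: [-0.1, -0.6, -4.5]
gripper_width: 0.0238
finger_force: 27.7
```

Call:
servo_tool:
  motion:
    - {"translation": [0.004, 0, 0], "turn": [0, 0, 0], "claw": 0.01}
    - {"translation": [0.012, 0, 0], "turn": [0, 0, 0], "claw": 0.01}
    - {"translation": [0.024, 0, 0], "turn": [0, 0, 0], "claw": 0.01}
    - {"translation": [0.038, 0.001, 0], "turn": [0, 0, 0], "claw": 0.01}
    - {"translation": [0.054, 0.002, 0], "turn": [0, 0, 0], "claw": 0.01}
    - {"translation": [0.07, 0.002, 0], "turn": [0, 0, 0], "claw": 0.01}
    - {"translation": [0.086, 0.003, 0], "turn": [0, 0, 0], "claw": 0.01}
    - {"translation": [0.102, 0.003, 0], "turn": [0, 0, 0], "claw": 0.01}
    - {"translation": [0.118, 0.004, 0], "turn": [0, 0, 0], "claw": 0.01}
    - {"translation": [0.134, 0.004, 0], "turn": [0, 0, 0], "claw": 0.01}

```text
clock: 14.55
ee_pos: [0.5011, -0.1454, 0.1218]
tcp_rot: [0.0, 0.766, 0.643, 0.0]
force: [0.3, 0.3, -4.9]
gripper_width: 0.0239
finger_force: 27.7
```

Call:
servo_tool:
  motion:
    - {"translation": [0.016, 0, 0], "turn": [0, 0, 0], "claw": 0.01}
    - {"translation": [0.032, 0.001, 0], "turn": [0, 0, 0], "claw": 0.01}
    - {"translation": [0.048, 0.002, 0], "turn": [0, 0, 0], "claw": 0.01}
    - {"translation": [0.064, 0.002, 0], "turn": [0, 0, 0], "claw": 0.01}
    - {"translation": [0.08, 0.003, 0], "turn": [0, 0, 0], "claw": 0.01}
    - {"translation": [0.096, 0.003, 0], "turn": [0, 0, 0], "claw": 0.01}
    - {"translation": [0.112, 0.004, 0], "turn": [0, 0, 0], "claw": 0.01}
    - {"translation": [0.126, 0.004, 0], "turn": [0, 0, 0], "claw": 0.01}
    - {"translation": [0.138, 0.004, 0], "turn": [0, 0, 0], "claw": 0.01}
    - {"translation": [0.1437, 0.0044, 0], "turn": [0, 0, 0], "claw": 0.01}

```text
clock: 15.55
ee_pos: [0.5302, -0.0047, 0.1217]
tcp_rot: [-0.0, 0.766, 0.643, -0.0]
force: [0.8, -0.4, -4.6]
gripper_width: 0.0235
finger_force: 27.7
```

```bash
python3 - <<'E'
from h import *
import time
s=state();print(s["clock"],s["ee_pos"],s["tcp_rot"],s["force"],s["gripper_width"])
im,d,W=cloud("side");im2,_,W2=cloud("top")
cv2.imwrite("pics/p5.png",np.hstack([cv2.resize(im[140:290,190:340],None,fx=2.6,fy=2.6),cv2.resize(im2[170:320,196:346],None,fx=2.6,fy=2.6)])[:,:,::-1])
for w,i in((W,im),(W2,im2)):
    h=cv2.cvtColor(i,cv2.COLOR_RGB2HSV)
    bl=(h[...,0]>95)&(h[...,0]<120)&(h[...,1]>100)&rim(w,.53,-.007,.11,.08,.15)
    print("cover",fit(w,bl),circ(w,bl))
    m=(h[...,0]<14)&(h[...,1]>90)&rim(w,.53,-.007,.09,.0,.05);print("dish",fit(w,m))
    e=bl&~cv2.erode(bl.astype(np.uint8),np.ones((3,3))).astype(bool);r=np.hypot(w[...,0]-.53,w[...,1]+.007)>.055;print(circ(w,e&r))
    f=bl&(w[...,2]<.13);A=np.c_[w[f][:,:2],np.ones(f.sum())];print("plane",np.linalg.lstsq(A,w[f][:,2],rcond=None)[0])
E
```

```text
15.55 [ 0.53016053 -0.00471603  0.12168271] [-1.16272088e-04  7.65845770e-01  6.43024294e-01 -1.14828986e-05] [ 0.78815844 -0.37669145 -4.55814966] 0.023526071297944845
cover (array([524.8,  -6.8]), 71.8, np.float64(0.1213), 782) (array([ 0.5226, -0.0114]), np.float64(0.0511), np.float64(0.1218), 782)
dish (array([526. , -10.1]), 63.5, np.float64(0.0272), 783)
(array([ 0.5261, -0.0081]), np.float64(0.065), np.float64(0.1167), 133)
plane [0.02759389 0.02470232 0.10680619]
cover (array([512.6,   2.3]), 60.9, np.float64(0.1241), 502) (array([ 0.5267, -0.0034]), np.float64(0.0497), np.float64(0.1242), 502)
dish (array([0., 0.]), 0.0, np.float64(nan), 0)
(array([ 0.5273, -0.0051]), np.float64(0.0602), np.float64(0.1245), 77)
plane [ 0.00579502 -0.00565777  0.12133053]
  return _methods._mean(a, axis=axis, dtype=dtype,
  ret = ret.dtype.type(ret / rcount)
```

View pics/p5.png

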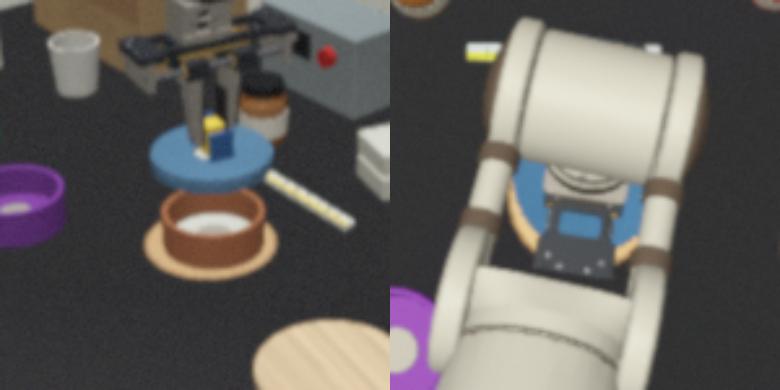

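Call:
servo_tool:
  motion:
    - {"translation": [-0.0015, 0, 0.004], "turn": [0, 0, 0], "claw": 0.01}
    - {"translation": [-0.0015, 0, 0.01], "turn": [0, 0, 0], "claw": 0.01}
    - {"translation": [-0.0015, 0, 0.017], "turn": [0, 0, 0], "claw": 0.01}
    - {"translation": [-0.0015, 0, 0.024], "turn": [0, 0, 0], "claw": 0.01}
    - {"translation": [-0.0015, 0, 0.031], "turn": [0, 0, 0], "claw": 0.01}
    - {"translation": [-0.0015, 0, 0.037], "turn": [0, 0, 0], "claw": 0.01}
    - {"translation": [-0.0015, 0, 0.042], "turn": [0, 0, 0], "claw": 0.01}
    - {"translation": [-0.0015, 0, 0.046], "turn": [0, 0, 0], "claw": 0.01}
    - {"translation": [-0.0015, 0, 0.049], "turn": [0, 0, 0], "claw": 0.01}
    - {"translation": [-0.0015, 0, 0.051], "turn": [0, 0, 0], "claw": 0.01}

```text
clock: 16.65
ee_pos: [0.5299, -0.0075, 0.0705]
tcp_rot: [0.0, 0.766, 0.643, 0.0]
force: [0.2, 1.1, -5.0]
gripper_width: 0.0237
finger_force: 27.7
```

Call:
servo_tool:
  motion:
    - {"translation": [0, 0, 0.0015], "turn": [0, 0, 0], "claw": 0.01}
    - {"translation": [0, 0, 0.003], "turn": [0, 0, 0], "claw": 0.01}
    - {"translation": [0, 0, 0.0045], "turn": [0, 0, 0], "claw": 0.01}
    - {"translation": [0, 0, 0.006], "turn": [0, 0, 0], "claw": 0.01}
    - {"translation": [0, 0, 0.0075], "turn": [0, 0, 0], "claw": 0.01}
    - {"translation": [0, 0, 0.009], "turn": [0, 0, 0], "claw": 0.01}
    - {"translation": [0, 0, 0.0105], "turn": [0, 0, 0], "claw": 0.01}
    - {"translation": [0, 0, 0.012], "turn": [0, 0, 0], "claw": 0.01}
    - {"translation": [0, 0, 0.013], "turn": [0, 0, 0], "claw": 0.01}
    - {"translation": [0, 0, 0.013], "turn": [0, 0, 0], "claw": 0.01}

```text
clock: 17.65
ee_pos: [0.5297, -0.0074, 0.0575]
tcp_rot: [-0.0, 0.766, 0.643, -0.0]
force: [-0.2, -0.6, -4.8]
gripper_width: 0.024
finger_force: 27.7
```

Call:
servo_tool:
  motion:
    - {"translation": [0, 0, 0.0005], "turn": [0, 0, 0], "claw": 0.01}
    - {"translation": [0, 0, 0.001], "turn": [0, 0, 0], "claw": 0.01}
    - {"translation": [0, 0, 0.0013], "turn": [0, 0, 0], "claw": 0.01}
    - {"translation": [0, 0, 0.0016], "turn": [0, 0, 0], "claw": 0.01}
    - {"translation": [0, 0, 0.0019], "turn": [0, 0, 0], "claw": 0.01}
    - {"translation": [0, 0, 0.0022], "turn": [0, 0, 0], "claw": 0.01}
    - {"translation": [0, 0, 0.0025], "turn": [0, 0, 0], "claw": 0.01}
    - {"translation": [0, 0, 0.0025], "turn": [0, 0, 0], "claw": 0.01}
    - {"translation": [0, 0, 0.0025], "turn": [0, 0, 0], "claw": 0.01}
    - {"translation": [0, 0, 0.0025], "turn": [0, 0, 0], "claw": 0.01}

```text
clock: 18.65
ee_pos: [0.53, -0.0075, 0.0559]
tcp_rot: [0.0, 0.766, 0.643, -0.0]
force: [-3.5, 0.2, 5.7]
gripper_width: 0.0236
finger_force: 27.7
```

Seated at exactly the expected height, with the force reversed. Release, then rise.

Call:
servo_tool:
  motion:
    - {"translation": [0, 0, 0], "turn": [0, 0, 0], "claw": 0.03}
    - {"translation": [0, 0, 0], "turn": [0, 0, 0], "claw": 0.04}
    - {"translation": [0, 0, 0], "turn": [0, 0, 0], "claw": 0.06}
    - {"translation": [0, 0, 0], "turn": [0, 0, 0], "claw": 0.07}
    - {"translation": [0, 0, 0], "turn": [0, 0, 0], "claw": 0.07}
    - {"translation": [0, 0, -0.01], "turn": [0, 0, 0], "claw": 0.07}
    - {"translation": [0, 0, -0.025], "turn": [0, 0, 0], "claw": 0.07}
    - {"translation": [0, 0, -0.04], "turn": [0, 0, 0], "claw": 0.07}
    - {"translation": [0, 0, -0.055], "turn": [0, 0, 0], "claw": 0.07}
    - {"translation": [0, 0, -0.07], "turn": [0, 0, 0], "claw": 0.07}

```text
clock: 19.65
ee_pos: [0.5301, -0.0075, 0.1267]
tcp_rot: [0.0, 0.766, 0.643, 0.0]
force: [-0.2, 0.6, -1.4]
gripper_width: 0.0696
finger_force: 0.0
```

```bash
python3 - <<'E'
from h import *
c=calibration("side");E=np.array(c["extrinsics"]);cam=-E[:3,:3].T@E[:3,3]
def ray(uv,zz):
    d=E[:3,:3].T@np.array([(uv[0]-c["cx"])/c["fx"],(uv[1]-c["cy"])/c["fy"],1]);return cam+d*(zz-cam[2])/d[2]
im,d,W=cloud("side");h=cv2.cvtColor(im,cv2.COLOR_RGB2HSV);H,S,V=[h[...,i].astype(int) for i in range(3)]
print(state()["ee_pos"],state()["force"])
b=(H>95)&(H<120)&(S>100)&rim(W,.53,-.007,.1,.03,.12);disc=b&(W[...,2]>.05)&(W[...,2]<.064)
f=b&(W[...,2]>.066);n,l,st,ce=cv2.connectedComponentsWithStats(f.astype(np.uint8))
print("disc",fit(W,disc),np.linalg.lstsq(np.c_[W[disc][:,:2],np.ones(disc.sum())],W[disc][:,2],rcond=None)[0])
for i in range(1,n):
    if st[i,4]>4: p=W[l==i];print("fin",st[i],np.median(p,0).round(4),(p.max(0)).round(4))
y=(H>20)&(H<34)&(S>120)&rim(W,.53,-.007,.1,.05,.12);print("knob",W[y].mean(0),W[y].max(0))
cv2.imwrite("pics/p6.png",cv2.resize(im[170:260,215:325],None,fx=6,fy=6,interpolation=cv2.INTER_CUBIC)[:,:,::-1])
E
```

```text
[ 0.53194231 -0.00789536  0.12947775] [ 1.65131636 -0.34527635  1.49078324]
disc (array([524.4, -10.1]), 73.1, np.float64(0.0557), 689) [0.00206242 0.00113172 0.05462258]
fin [264 204   5   9  19] [0.5216 0.0158 0.0826] [0.5366 0.0207 0.0906]
fin [272 210   9  10  62] [ 0.5238 -0.0356  0.079 ] [ 0.5397 -0.0313  0.0935]
knob [ 0.52291518 -0.01055124  0.08534943] [0.54297505 0.01314489 0.09425424]
```

View pics/p6.png

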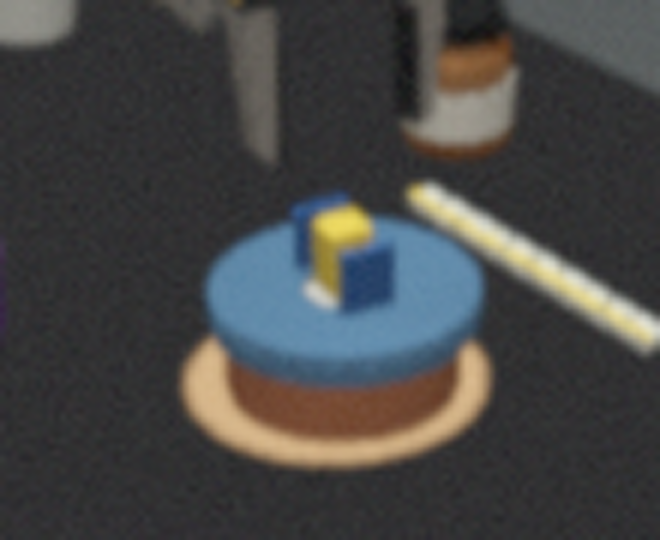

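Both lids are seated level on the dish. Now I turn to the fins.

Call:
servo_tool:
  motion:
    - {"translation": [0, 0, 0], "turn": [0, 0, -8], "claw": 0.08}
    - {"translation": [0, 0, 0], "turn": [0, 0, -16], "claw": 0.09}
    - {"translation": [0, 0, 0], "turn": [0, 0, -24], "claw": 0.09}
    - {"translation": [0, 0, 0], "turn": [0, 0, -32], "claw": 0.09}
    - {"translation": [0, 0, 0], "turn": [0, 0, -40], "claw": 0.09}
    - {"translation": [0, 0, 0], "turn": [0, 0, -48], "claw": 0.09}
    - {"translation": [0, 0, 0], "turn": [0, 0, -56], "claw": 0.09}
    - {"translation": [0, 0, 0], "turn": [0, 0, -64], "claw": 0.09}
    - {"translation": [0, 0, 0], "turn": [0, 0, -72], "claw": 0.09}
    - {"translation": [0, 0, 0], "turn": [0, 0, -80], "claw": 0.09}

```text
clock: 20.7
ee_pos: [0.5299, -0.0075, 0.1254]
tcp_rot: [0.0, 0.171, 0.985, 0.0]
force: [-0.3, -0.4, -0.3]
gripper_width: 0.0903
finger_force: 0.0
```

Call:
servo_tool:
  motion:
    - {"translation": [0, 0, 0], "turn": [0, 0, -5], "claw": 0.09}
    - {"translation": [0, 0, 0], "turn": [0, 0, -9], "claw": 0.09}
    - {"translation": [0, 0, 0], "turn": [0, 0, -9], "claw": 0.09}
    - {"translation": [0, 0, 0.01], "turn": [0, 0, -9], "claw": 0.09}
    - {"translation": [0, 0, 0.02], "turn": [0, 0, -9], "claw": 0.09}
    - {"translation": [0, 0, 0.028], "turn": [0, 0, -9], "claw": 0.09}
    - {"translation": [0, 0, 0.03], "turn": [0, 0, -9], "claw": 0.09}
    - {"translation": [0, 0, 0.03], "turn": [0, 0, -9], "claw": 0.09}
    - {"translation": [0, 0, 0.03], "turn": [0, 0, -9], "claw": 0.09}
    - {"translation": [0, 0, 0.03], "turn": [0, 0, -9], "claw": 0.09}

```text
clock: 21.7
ee_pos: [0.5302, -0.0076, 0.0957]
tcp_rot: [0.0, 0.096, 0.995, -0.0]
force: [-0.1, -1.1, -0.1]
gripper_width: 0.0902
finger_force: 0.0
```

```bash
python3 - <<'E'
from h import *
im,d,W=cloud("side");print(state()["ee_pos"],state()["tcp_rot"],state()["gripper_width"])
cv2.imwrite("pics/p7.png",cv2.resize(im[150:250,215:325],None,fx=6,fy=6,interpolation=cv2.INTER_CUBIC)[:,:,::-1])
E
```

```text
[ 0.53024541 -0.00757156  0.09570288] [ 4.58165229e-04  9.60771287e-02  9.95373784e-01 -7.55274640e-05] 0.08986773323573939
```

View pics/p7.png

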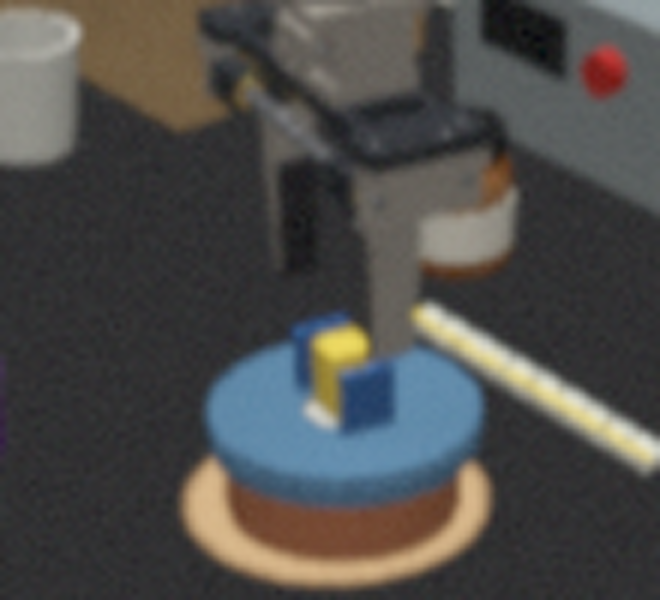

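Call:
servo_tool:
  motion:
    - {"translation": [0, -0.001, 0.005], "turn": [0, 0, 0], "claw": 0.09}
    - {"translation": [0, -0.001, 0.011], "turn": [0, 0, 0], "claw": 0.09}
    - {"translation": [0, -0.001, 0.017], "turn": [0, 0, 0], "claw": 0.09}
    - {"translation": [0, -0.001, 0.023], "turn": [0, 0, 0], "claw": 0.09}
    - {"translation": [0, -0.001, 0.029], "turn": [0, 0, 0], "claw": 0.09}
    - {"translation": [0, -0.001, 0.034], "turn": [0, 0, 0], "claw": 0.08}
    - {"translation": [0, -0.001, 0.038], "turn": [0, 0, 0], "claw": 0.075}
    - {"translation": [0, -0.001, 0.039], "turn": [0, 0, 0], "claw": 0.07}
    - {"translation": [0, -0.001, 0.039], "turn": [0, 0, 0], "claw": 0.066}
    - {"translation": [0, -0.001, 0.039], "turn": [0, 0, 0], "claw": 0.064}
  squeeze: 15

```text
clock: 22.75
ee_pos: [0.5299, -0.0085, 0.0565]
tcp_rot: [0.0, 0.096, 0.995, -0.0]
force: [-0.4, -0.7, 0.2]
gripper_width: 0.064
finger_force: 0.0
```

Call:
servo_tool:
  motion:
    - {"translation": [0, 0, 0], "turn": [0, 0, 0], "claw": 0.061}
    - {"translation": [0, 0, 0], "turn": [0, 0, 0], "claw": 0.059}
    - {"translation": [0, 0, 0], "turn": [0, 0, 0], "claw": 0.057}
    - {"translation": [0, 0, 0], "turn": [0, 0, 0], "claw": 0.055}
    - {"translation": [0, 0, 0], "turn": [0, 0, 0], "claw": 0.05}
    - {"translation": [0, 0, 0], "turn": [0, 0, 0], "claw": 0.045}
    - {"translation": [0, 0, 0], "turn": [0, 0, 0], "claw": 0.045}
    - {"translation": [0, 0, 0], "turn": [0, 0, 0], "claw": 0.045}
    - {"translation": [0, 0, 0], "turn": [0, 0, 0], "claw": 0.045}
    - {"translation": [0, 0, 0], "turn": [0, 0, 0], "claw": 0.045}

```text
clock: 23.75
ee_pos: [0.5299, -0.0083, 0.0564]
tcp_rot: [0.0, 0.096, 0.995, 0.0]
force: [-0.3, 3.2, 3.4]
gripper_width: 0.0558
finger_force: 15.0
```

Call:
servo_tool:
  motion:
    - {"translation": [0, 0.0005, 0], "turn": [0, 0, 0], "claw": 0.045}
    - {"translation": [0, 0.0005, -0.001], "turn": [0, 0, 0], "claw": 0.045}
    - {"translation": [0, 0.0005, -0.003], "turn": [0, 0, 0], "claw": 0.045}
    - {"translation": [0, 0.0005, -0.005], "turn": [0, 0, 0], "claw": 0.045}
    - {"translation": [0, 0.0005, -0.008], "turn": [0, 0, 0], "claw": 0.045}
    - {"translation": [0, 0.0005, -0.011], "turn": [0, 0, 0], "claw": 0.045}
    - {"translation": [0, 0.0005, -0.014], "turn": [0, 0, 0], "claw": 0.045}
    - {"translation": [0, 0.0005, -0.017], "turn": [0, 0, 0], "claw": 0.045}
    - {"translation": [0, 0.0005, -0.02], "turn": [0, 0, 0], "claw": 0.045}
    - {"translation": [0, 0.0005, -0.023], "turn": [0, 0, 0], "claw": 0.045}

```text
clock: 24.75
ee_pos: [0.5298, -0.008, 0.0795]
tcp_rot: [0.0, 0.096, 0.995, -0.0]
force: [0.7, -0.2, -2.5]
gripper_width: 0.056
finger_force: 15.0
```

Call:
servo_tool:
  motion:
    - {"translation": [0, 0, -0.004], "turn": [0, 0, 0], "claw": 0.045}
    - {"translation": [0, 0, -0.009], "turn": [0, 0, 0], "claw": 0.045}
    - {"translation": [0, 0, -0.016], "turn": [0, 0, 0], "claw": 0.045}
    - {"translation": [0, 0, -0.026], "turn": [0, 0, 0], "claw": 0.045}
    - {"translation": [0, 0, -0.037], "turn": [0, 0, 0], "claw": 0.045}
    - {"translation": [0, 0, -0.048], "turn": [0, 0, 0], "claw": 0.045}
    - {"translation": [0, 0, -0.059], "turn": [0, 0, 0], "claw": 0.045}
    - {"translation": [0, 0, -0.068], "turn": [0, 0, 0], "claw": 0.045}
    - {"translation": [0, 0, -0.074], "turn": [0, 0, 0], "claw": 0.045}
    - {"translation": [0, 0, -0.077], "turn": [0, 0, 0], "claw": 0.045}

```text
clock: 25.75
ee_pos: [0.5301, -0.008, 0.1571]
tcp_rot: [0.0, 0.096, 0.995, -0.0]
force: [0.4, -0.0, -2.6]
gripper_width: 0.0559
finger_force: 15.0
```

Call:
servo_tool:
  motion:
    - {"translation": [0, 0, 0], "turn": [0, 0, 0], "claw": 0.045}
    - {"translation": [0, 0, 0], "turn": [0, 0, 0], "claw": 0.045}
    - {"translation": [0, 0, 0], "turn": [0, 0, 0], "claw": 0.045}
    - {"translation": [0, 0, 0], "turn": [0, 0, 0], "claw": 0.045}
    - {"translation": [0, 0, 0], "turn": [0, 0, 0], "claw": 0.045}
    - {"translation": [0, 0, 0], "turn": [0, 0, 0], "claw": 0.045}
    - {"translation": [0, 0, 0], "turn": [0, 0, 0], "claw": 0.045}
    - {"translation": [0, 0, 0], "turn": [0, 0, 0], "claw": 0.045}
    - {"translation": [0, 0, 0], "turn": [0, 0, 0], "claw": 0.045}
    - {"translation": [0, 0, 0], "turn": [0, 0, 0], "claw": 0.045}

```text
clock: 26.75
ee_pos: [0.5298, -0.008, 0.1562]
tcp_rot: [0.0, 0.096, 0.995, -0.0]
force: [0.0, -0.9, -2.2]
gripper_width: 0.0559
finger_force: 15.0
```

```bash
python3 - <<'E'
from h import *
im,d,W=cloud("side");s=state();print(s["clock"],s["ee_pos"],s["force"],s["gripper_width"],s["finger_force"])
h=cv2.cvtColor(im,cv2.COLOR_RGB2HSV);H,S,V=[h[...,i].astype(int) for i in range(3)]
b=(H>95)&(H<120)&(S>100)&rim(W,.53,-.007,.1,.145,.17);print("cover",fit(W,b),np.linalg.lstsq(np.c_[W[b][:,:2],np.ones(b.sum())],W[b][:,2],rcond=None)[0])
w=(S<60)&(V>130)&rim(W,.53,-.007,.07,.04,.065);print("inner",w.sum(),fit(W,w),np.linalg.lstsq(np.c_[W[w][:,:2],np.ones(w.sum())],W[w][:,2],rcond=None)[0])
cv2.imwrite("pics/p8.png",cv2.resize(im[120:250,205:335],None,fx=4.5,fy=4.5,interpolation=cv2.INTER_CUBIC)[:,:,::-1])
E
```

```text
26.8 [ 0.52975321 -0.00796503  0.15622312] [-0.2723064   0.05246159 -1.730239  ] 0.05584785393708065 14.999379962682724
cover (array([524.7, -13. ]), 70.2, np.float64(0.1554), 766) [0.02776552 0.03157511 0.14176014]
inner 564 (array([527.9, -10.9]), 61.9, np.float64(0.0498), 564) [1.33293865e-05 1.79229212e-03 4.98698819e-02]
```

View pics/p8.png

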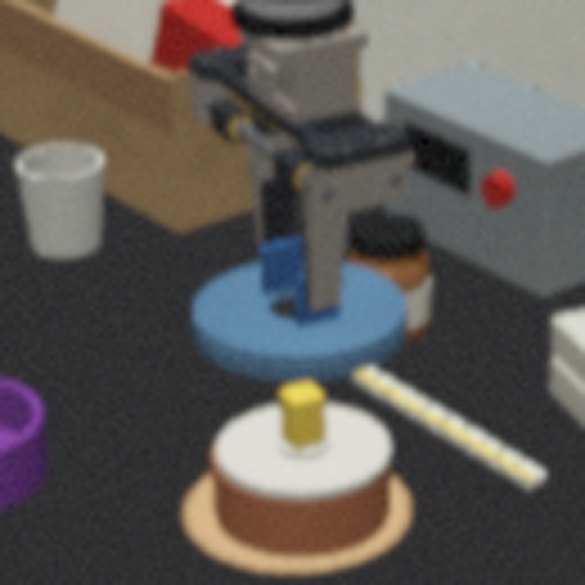

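The outer lid hangs level about 10 cm up, and the inner lid is seated flat in the dish on the mat. Handing in.

```bash
python3 -c "
from cell import *
print(close_job())"
```

```text
the job is handed in; nothing more can be done
None
```

I handed the job in with all three steps done: the dish was slid onto the mat, the nested lids were seated in it, and the outer lid is held level about 10 cm above where it sat; the hand-in gave no verdict.

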